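Stand a ballasted float heavy end down

ROBOT

A 6-joint arm with a two-finger parallel gripper is mounted at the origin on the work surface. World frame = base frame: x ahead of the robot, y to its left, z up, the work surface at z = 0. Lengths are in m, angles in rad, forces in N, time in s.
With the tool pointing down it reaches from about 0.4 to 0.825 m from the base axis. Payload 7 kg.
Tool frame: the origin (TCP) lies at the centre of the arm's flange, where the gripper is bolted on; the fingertips stand 178 mm ahead of it and the grasp point (between the pads) lies 159 mm ahead of it; z points along the fingers, y is the direction in which the jaws open and shut (so a half turn about z gives the same grasp; the last joint's range is limited). The gripper opens to 88 mm and grips with 3 to 60 N. Pads are 19 mm wide; open, the fingers measure 130 mm over their backs; the gripper's body (78 mm by 193 mm) begins 47 mm behind the grasp point.
Start: joints at [1.578, 0.359, 0.012, 0, -1.224, -0.288], TCP at [0.187, 0.649, 0.405] pointing down, gripper open.
Joint ranges: [-3.07, 3.07], [-1.43, 2.12], [-1.02, 1.25], [-3.03, 1.67], [-3.05, -0], [-3.03, 3.03]. Speed limits (rad/s): [2.39, 2.39, 3.01, 3.14, 3.14, 3.14].

INTERFACE

Orientations are given as [roll, pitch, yaw] about the fixed x, y, z axes, in that order (R = Rz(yaw) Ry(pitch) Rx(roll)).
In Python, from station import arm gives the robot as it stands.
- The arm moves only by the shell command python3 -m handwheel 'ROWS' [OPENING] [FORCE]. ROWS is JSON, a list of rows, each a list of 4 numbers: the shift along the world's x, y, z in cm, then the turn about the world's z in rad. In form: [[dx, dy, dz, yaw], ...]. A call has 1 to 20 rows; each row shifts and turns the commanded pose from where the row before left it; what a row does not reach is not made up. A row lasts 1/10 s, in which the tool goes at most 50 mm and 8.59 degrees, less where a joint would pass 70% of its speed; a pose out of reach is approached as far as the arm can. A call is refused whole if a number of a shift passes 5 or a number of a turn 0.15, either way. A call with a gripper value outside its range is refused whole. OPENING is the closure, from 0 (fully open) to 1 (shut), set as the call begins (- or left out, the last holds). The fingers move at their own pace and stop on an object; FORCE is the grip in N (left out, the last holds). Time passes only in rows, so rows that do not move let the fingers close. It gives the time, the measured TCP pose, the force and the opening at its end, in the units of the state.
- arm.get_state(): the state, without advancing time (a new reading comes with each control period).
- arm.grab_frame(name): name is "side" or "top"; returns a dict with "image" (480x640x3 uint8, red, green, blue), "depth" (480x640 float32, m along the optical axis (not along the pixel's ray), 0 where there is no reading), "vfov" (degrees; the focal length in pixels is half the picture's height over the tangent of half this angle, whatever the lens; pixels are square), "cx", "cy" (the principal point, pixels), "rvec" (rotation vector, rad) and "tvec" (3), from world to camera coordinates, as OpenCV has them. Camera axes: x right, y down, z forward; pixel columns grow to the right and rows downward; lengths in m; the calibration is good to about 2 mm. A picture is of the moment at which its call begins.
- arm.job_done(): hands the job in, once; it reports no verdict.
The state is a dict: "t": time; "q": joint angles; "qd": joint speeds; "joint_efforts": joint torques, N m; "eef_pos": TCP position; "ee_rot": TCP orientation; "force": force on the tool from outside, world axes, zero at the start; "moment": the same for the moment, N m; "width": finger opening in m.
Only numpy, scipy, OpenCV 4.12 (cv2) and the standard library are available. Lean on these libraries where they do the work, as an engineer would, in place of code of your own. Each camera call takes 0.05 s, during which the arm holds its last target.

TASK

Pick up the white float that lies on the granite slab by its two orange swivel pads, lift it clear so that its hidden heavy end swings down, then stand it upright on that heavy end, in the middle of the empty green pad, and let go. Set it down rather than drop it, and leave the finished float on the other green pad standing where it is.

Things in the scene. Friction and masses are not known exactly. Their poses are not given: they have to be found in the camera images.
- float: Loose white float, 160-270 g, lying on the granite slab (top 30 mm above the table). 72 mm long: 24 mm barrel between two 40 x 40 x 10 mm square end flanges; the ends look alike, one hides a steel ballast. Origin: mid-length, on the cross axle, 20 mm above the slab lying, 36 mm above its foot standing. x axis: along its length (level at first); y: along the axle (stays level as it swings).
- float_axle: The float's axle: 24 mm round orange pads either side of the barrel, flat outer faces 48 mm apart, 4 mm proud of the flanges. Origin: middle of the axle; y axis along it. Held by both pads and lifted, the float turns freely (lightly damped) between the fingers, heavy end down, and settles in about 1 s; it needs 42 mm clear all round the axle.
- pad: The empty green plastic pad, fixed on the slab, a flat square 90 x 90 mm, 8 mm thick, its top 38 mm above the table. Origin: centre of its underside; z up.
- done_float: A finished white float of the same make with orange pads, loose, already standing upright on the other green pad. 72 mm high, 40 x 40 mm foot; origin at the middle of its axle, 36 mm above that pad. To be left where it is.
Mind the look-alikes: they are no part of the job. Leave any brown look-alike of the float alone. What is shaped like the done_float but pink is not meant.

How it is judged:
On the way:
1. the float is held by its orange pads and hangs clear of the slab, heavy end down (height (world z) of float above 0.08 m and angle between float's own x axis and vertical above 2.79 rad and contact force between the fingers and float_axle above 1 N), for 0.2 s.
At the end, for the whole second after the job is handed in: The float stands at rest, released, on its heavy end on the empty green pad, upright within 10 degrees, its centre within 20 mm of the pad's centre; the finished float still stands upright within 20 mm of where it was (horizontal distance between float and pad below 0.02 m and angle between each of float, done_float's own x axis and vertical above 2.967 rad and z of float in the frame of pad between 0.039 and 0.049 m and linear speed of float below 0.02 m/s and angular speed of float below 0.2 rad/s and distance of done_float from where it was at the start of the episode below 0.02 m); the robot touches nothing.
It fails at once if the float is dropped: free of the fingers over 30 mm above where it would stand on the pad (height (world z) of float above 0.105 m and contact force between the fingers and float below 0.1 N).
It fails at once if the finished float is pushed more than 20 mm or tipped (distance of done_float from where it was at the start of the episode above 0.02 m or angle between done_float's own x axis and vertical below 2.79 rad).
It also fails if it takes over 40 s, if anything falls off the work surface, if the arm or the gripper's body presses on something with over 40 N, if the wrist force passes 120 N, or if a joint passes its speed limit or range.

## Working session

There is one attempt and no reset: what is moved stays moved. The work goes in short steps, Python scripts to look and compute and a shell command to move; the robot and the scene stay as the last step left them, time stands still between calls to the robot, and variables do not carry over. Pictures are saved under pics/ and viewed, and the job is handed in when it is done.

```bash
mkdir -p pics; ls; cat > h.py <<'E'
import numpy as np,cv2
from station import arm
def grab(n,tag):
    f=arm.grab_frame(n); cv2.imwrite(f'pics/{tag}.png',f['image'][:,:,::-1]); np.savez(f'pics/{tag}.npz',**f); return f
def K(f):
    fl=240/np.tan(np.radians(float(f['vfov']))/2); return fl
def ray(f,u,v):
    R,_=cv2.Rodrigues(np.array(f['rvec'],float)); t=np.array(f['tvec'],float).reshape(3)
    fl=K(f); d=R.T@np.array([(u-f['cx'])/fl,(v-f['cy'])/fl,1.]); return -R.T@t,d
def onplane(f,u,v,z):
    c,d=ray(f,u,v); return c+d*(z-c[2])/d[2]
def dep(f,u,v):
    c,d=ray(f,u,v); return c+d*f['depth'][int(v),int(u)]
E
python3 - <<'E'
from h import *
for n in('top','side'):
    f=grab(n,n+'0'); print(n,K(f),ray(f,320,240),f['cx'],f['cy'])
print(arm.get_state())
E
```

```text
pics
top 559.4873012063535 (array([ 0.38185097, -0.14199157,  1.16135523]), array([ 0.08275346,  0.0133385 , -0.99649507])) 317.0687160888749 239.4347678730494
side 535.2323164511336 (array([0.28832143, 0.59661988, 0.86482452]), array([ 0.15270837, -0.67402217, -0.72277706])) 322.6911274968927 238.5706544352452
{'t': 0.1, 'q': array([ 1.57809432e+00,  3.59308595e-01,  1.11675060e-02, -3.07219903e-04,
       -1.22409749e+00, -2.88125943e-01]), 'qd': array([ 0.00138796, -0.00113125,  0.00098661, -0.00052687,  0.00095999,
        0.00163534]), 'joint_efforts': array([-2.64644383e-03, -5.84163308e+01,  2.93749040e+01,  7.01551795e+00,
        1.01687617e-02, -4.62517312e-05]), 'eef_pos': array([0.18701522, 0.64840041, 0.40382814]), 'ee_rot': array([ 3.14012777e+00, -1.32944780e-04, -2.80932450e-01]), 'force': array([ 0.19609136, -0.98002598, -0.40406336]), 'moment': array([-0.01060381, -0.01292896,  0.03477631]), 'width': 0.0876196527865666}
```

View pics/top0.png

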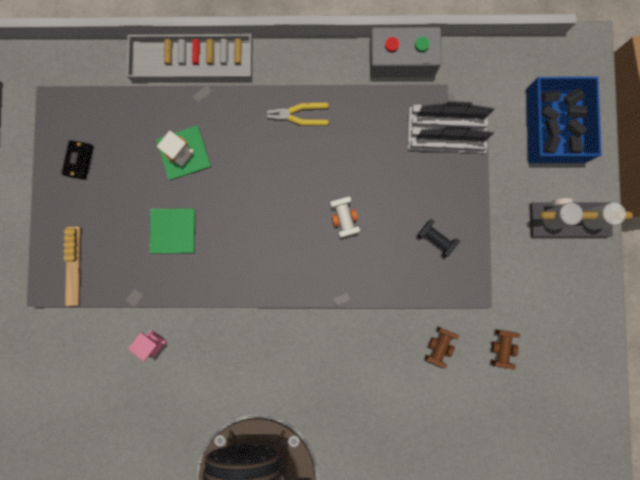

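View pics/side0.png

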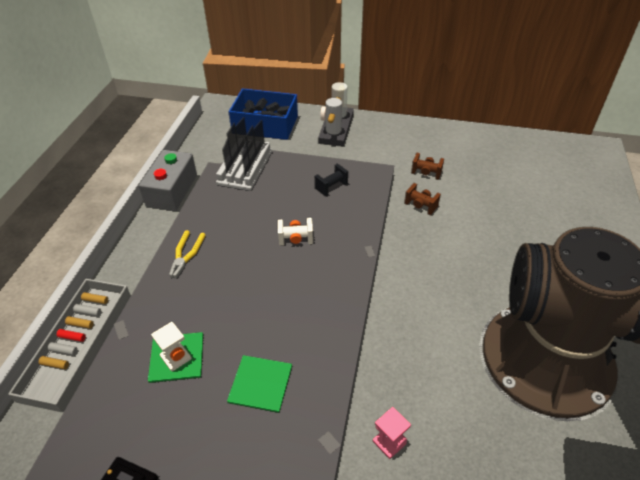

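Top view: the only lying white item with orange pads is at (345,217). The black one at (438,238) and the two brown ones at (441,347) and (505,349) are look-alikes. The finished float stands at (175,148) on its green pad, the empty green pad is at (172,231), and the pink standing one at (147,346) is not meant. Next I'll measure and crop.

```bash
python3 - <<'E'
from h import *
for n,(x0,y0,x1,y1) in {'top':(310,180,385,255),'side':(255,200,335,260)}.items():
    f=dict(np.load(f'pics/{n}0.npz')); im=f['image']; hsv=cv2.cvtColor(im,cv2.COLOR_RGB2HSV)
    cv2.imwrite(f'pics/crop_{n}.png',cv2.resize(im[y0:y1,x0:x1,::-1],None,fx=7,fy=7,interpolation=cv2.INTER_CUBIC))
    g=cv2.inRange(hsv,(50,100,60),(75,255,255)); 
    for c in cv2.findContours(g,0,1)[0]:
        if cv2.contourArea(c)<300: continue
        hull=cv2.approxPolyDP(cv2.convexHull(c),5,True).reshape(-1,2)
        r=cv2.minAreaRect(c); P=np.array([onplane(f,u,v,.038) for u,v in hull]); 
        m=cv2.moments(c); print(n,'green',hull.tolist(),'centroid',m['m10']/m['m00'],m['m01']/m['m00'],onplane(f,m['m10']/m['m00'],m['m01']/m['m00'],.038)); print(P.round(4)); print('mean',P.mean(0).round(4),'edges',np.linalg.norm(P-np.roll(P,1,0),axis=1).round(3))
    sub=np.zeros(im.shape[:2],np.uint8); sub[y0:y1,x0:x1]=255
    w=cv2.inRange(hsv,(0,0,120),(180,80,255))&sub
    o=cv2.inRange(hsv,(0,120,90),(20,255,255))&sub
    ncc,l,st,cen=cv2.connectedComponentsWithStats(o)
    for i in range(1,ncc):
        if st[i,4]>8: print(n,'orange',cen[i].round(1),st[i,4],onplane(f,*cen[i],.05).round(4), dep(f,*cen[i]).round(4))
    a=w|o; c=max(cv2.findContours(a,0,1)[0],key=cv2.contourArea); r=cv2.minAreaRect(c); b=cv2.boxPoints(r)
    P=np.array([onplane(f,u,v,.07) for u,v in b]);print(n,'float',r,P.round(4),P.mean(0))
    print('rect len',np.linalg.norm(P-np.roll(P,1,0),axis=1).round(3))
E
```

```text
top green [[193, 209], [193, 251], [151, 252], [151, 210]] centroid 171.9884309472162 230.49647505422993 [0.49424405 0.17322922 0.038     ]
[[0.5382 0.1314 0.038 ]
 [0.4526 0.1296 0.038 ]
 [0.4505 0.2148 0.038 ]
 [0.5361 0.2172 0.038 ]]
mean [0.4944 0.1732 0.038 ] edges [0.086 0.086 0.085 0.086]
top green [[196, 126], [209, 166], [170, 179], [161, 152], [177, 132]] centroid 189.06686981547315 155.22007787370916 [0.64931922 0.14178873 0.038     ]
[[0.7104 0.1288 0.038 ]
 [0.6268 0.1004 0.038 ]
 [0.6    0.1799 0.038 ]
 [0.6562 0.1998 0.038 ]
 [0.6979 0.1678 0.038 ]]
mean [0.6583 0.1553 0.038 ] edges [0.041 0.088 0.084 0.06  0.053]
top orange [353.7 214.8] 57 [ 0.5248 -0.1944  0.05  ] [ 0.5236 -0.1939  0.059 ]
top orange [335.2 220. ] 63 [ 0.5142 -0.1575  0.05  ] [ 0.5122 -0.1572  0.0663]
top float ((344.484619140625, 215.77691650390625), (38.94137191772461, 26.662561416625977), 74.74488067626953) [[ 0.5505 -0.14    0.07  ]
 [ 0.5644 -0.1907  0.07  ]
 [ 0.4901 -0.2105  0.07  ]
 [ 0.4763 -0.1602  0.07  ]] [ 0.52034615 -0.17533495  0.07      ]
rect len [0.077 0.053 0.077 0.052]
side green
[... 343 characters left out ...]
340]] centroid 177.7888198757764 360.84581658750454 [0.64610249 0.16377724 0.038     ]
[[0.6253 0.1001 0.038 ]
 [0.598  0.186  0.038 ]
 [0.6807 0.211  0.038 ]
 [0.7071 0.1325 0.038 ]]
mean [0.6528 0.1574 0.038 ] edges [0.088 0.09  0.086 0.083]
side orange [294.5 222.6] 54 [ 0.5259 -0.2032  0.05  ] [ 0.5224 -0.1913  0.0622]
side orange [295.3 237.7] 99 [ 0.5132 -0.1592  0.05  ] [ 0.5109 -0.1518  0.058 ]
side float ((295.05047607421875, 230.46377563476562), (26.08794593811035, 36.25431823730469), 88.02507019042969) [[ 0.5612 -0.1893  0.07  ]
 [ 0.4861 -0.2087  0.07  ]
 [ 0.4673 -0.134   0.07  ]
 [ 0.539  -0.1156  0.07  ]] [ 0.51338848 -0.16191384  0.07      ]
rect len [0.077 0.078 0.077 0.074]
```

View pics/crop_top.png

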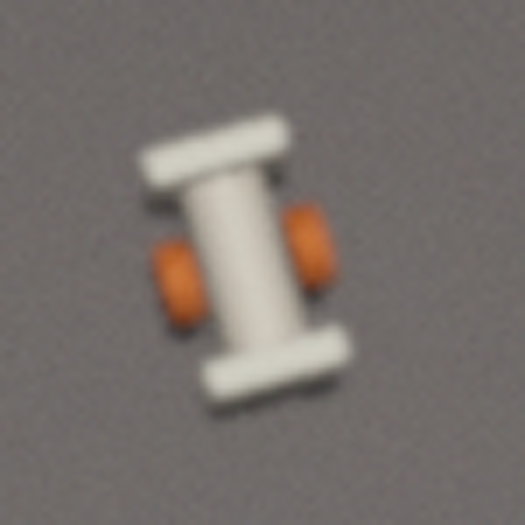

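View pics/crop_side.png

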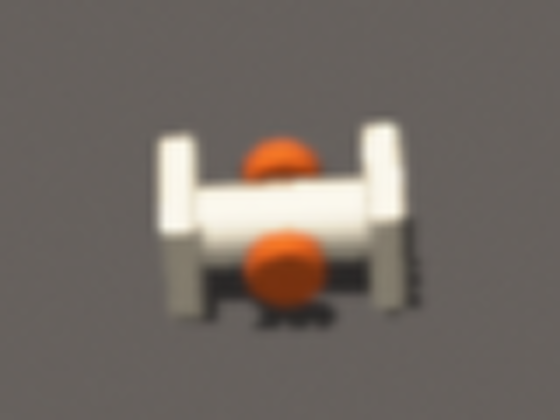

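The crop confirms it: a white float with orange pads at top (345,217), with the long axis at about 15.5° yaw. Its centre is about (0.518, -0.1755) and the two views agree on size. The empty pad centre is about (0.494, 0.173). I'll move above the float with yaw about -2.87, which puts the jaws along the axle.

```bash
python3 -m handwheel '[[3,-4,0,-0.13],[3,-4,0,-0.13],[3,-4,0,-0.13],[3,-4,0,-0.13],[3,-4,0,-0.13],[3,-4,0,-0.13],[3,-4,0,-0.13],[3,-4,0,-0.13],[3,-4,0,-0.13],[3,-4,0,-0.13],[0.3,-4,0,-0.13],[0.3,-4,0,-0.13],[0.3,-4,0,-0.13],[0.3,-4,0,-0.13],[0.3,-4,0,-0.13],[0.3,-4,0,-0.13],[0.3,-4,0,-0.13],[0.3,-4,0,-0.13],[0.3,-4,0,-0.13],[0.3,-4,0,-0.13]]' 0 15; python3 -m handwheel '[[0,0,0,0],[0,0,0,0],[0,0,0,0]]';python3 -c "
from station import arm
s=arm.get_state();print(s['q'],s['eef_pos'],s['ee_rot'],s['t'])"
```

```text
t: 2.1
eef_pos: [0.5168, -0.1531, 0.4045]
ee_rot: [3.141, -0.0, -2.886]
force: [0.6, -0.1, 0.2]
width: 0.0876
t: 2.4
eef_pos: [0.5169, -0.151, 0.4044]
ee_rot: [3.141, -0.0, -2.88]
force: [-0.5, -0.1, 0.4]
width: 0.0875
[ 7.97843367e-02  1.34558340e-01 -2.88980398e-01 -2.28346383e-04
 -1.14765908e+00 -1.38864408e+00] [ 0.51692662 -0.15103993  0.4044465 ] [ 3.14131520e+00 -3.57145781e-04 -2.87974983e+00] 2.4
```

```bash
python3 -m handwheel '[[0.1,-1.2,-3,0.01],[0,-1.2,-3,0],[0,0,-3,0],[0,0,-3,0],[0,0,-1.4,0],[0,0,0,0],[0,0,0,0]]'; python3 - <<'E'
from h import *
f=grab('side','side1'); grab('top','top1'); print(arm.get_state()['eef_pos'])
a=f['image'][140:280,200:400,::-1]; cv2.imwrite('pics/s1c.png',cv2.resize(a,None,fx=4,fy=4,interpolation=cv2.INTER_CUBIC))
E
```

```text
t: 3.1
eef_pos: [0.5186, -0.1746, 0.2712]
ee_rot: [-3.141, 0.0, -2.869]
force: [-0.4, 0.0, 0.4]
width: 0.0876
[ 0.51872929 -0.17490102  0.27198213]
```

View pics/s1c.png

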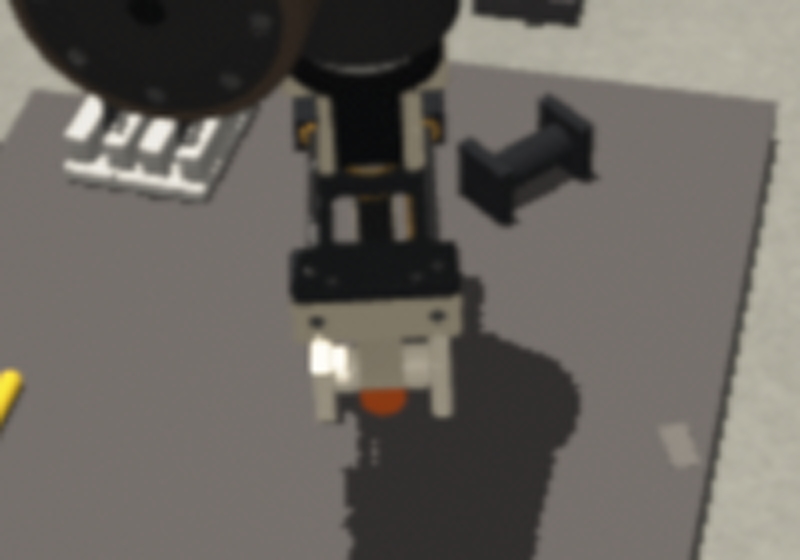

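View pics/top1.png

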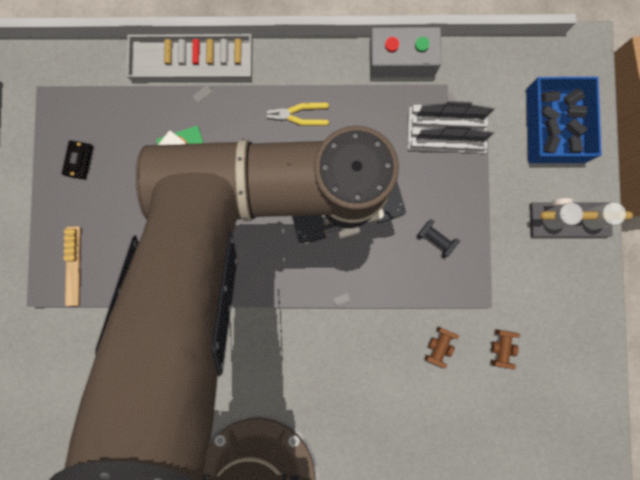

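The near finger's fork is centred over the orange pad (crop x about 383 against 382), so the alignment is good. Descend and grip.

```bash
python3 -m handwheel '[[0,0,-2,0],[0,0,-2,0],[0,0,-1,0],[0,0,-0.8,0],[0,0,0,0],[0,0,0,0]]'; python3 - <<'E'
from h import *
f=grab('side','side2');s=arm.get_state(); print(s['eef_pos'],s['force'])
a=f['image'][140:280,200:400,::-1]; cv2.imwrite('pics/s2c.png',cv2.resize(a,None,fx=4,fy=4,interpolation=cv2.INTER_CUBIC))
E
```

```text
t: 3.8
eef_pos: [0.5185, -0.1755, 0.2133]
ee_rot: [-3.141, 0.001, -2.87]
force: [0.3, 0.2, 0.0]
width: 0.0876
[ 0.51851291 -0.17549232  0.21345244] [-0.941115   -0.28904868  0.82915218]
```

View pics/s2c.png

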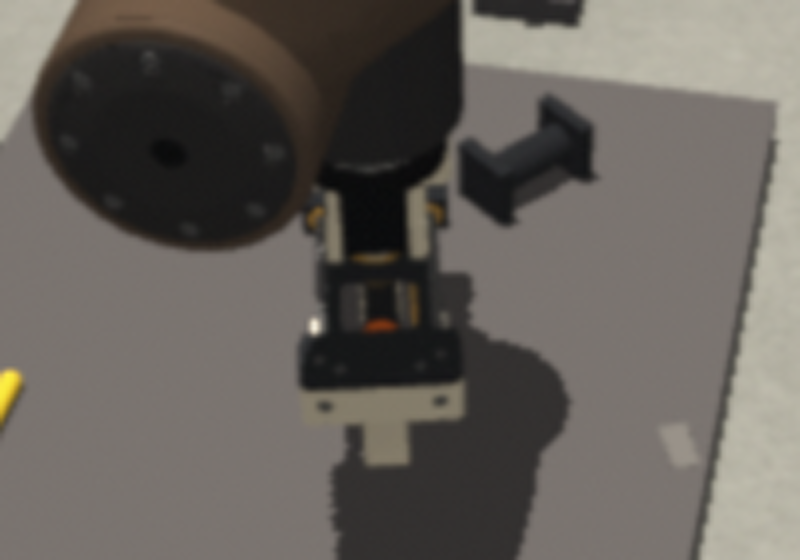

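```bash
python3 -m handwheel '[[0,0,0,0],[0,0,0,0],[0,0,0,0],[0,0,0,0],[0,0,0,0],[0,0,0,0],[0,0,0,0],[0,0,0,0],[0,0,0,0],[0,0,0,0]]' 1 15;python3 -m handwheel '[[0,0,0.5,0],[0,0,0.5,0],[0,0,1,0],[0,0,1,0],[0,0,2,0],[0,0,2,0],[0,0,2,0],[0,0,0,0],[0,0,0,0],[0,0,0,0],[0,0,0,0],[0,0,0,0],[0,0,0,0],[0,0,0,0],[0,0,0,0],[0,0,0,0],[0,0,0,0]]'; python3 - <<'E'
from h import *
f=grab('side','side3');s=arm.get_state(); print(s['eef_pos'],s['force'])
a=f['image'][140:280,200:400,::-1]; cv2.imwrite('pics/s3c.png',cv2.resize(a,None,fx=4,fy=4,interpolation=cv2.INTER_CUBIC))
E
```

```text
t: 4.85
eef_pos: [0.5181, -0.1755, 0.2127]
ee_rot: [-3.142, 0.0, -2.871]
force: [-0.7, -1.2, 0.8]
width: 0.0482
t: 6.55
eef_pos: [0.5181, -0.1755, 0.3027]
ee_rot: [3.142, -0.0, -2.871]
force: [-0.6, -0.2, -1.9]
width: 0.0476
[ 0.51805329 -0.175467    0.30268331] [ 0.13909224  0.19887062 -2.57393077]
```

View pics/s3c.png

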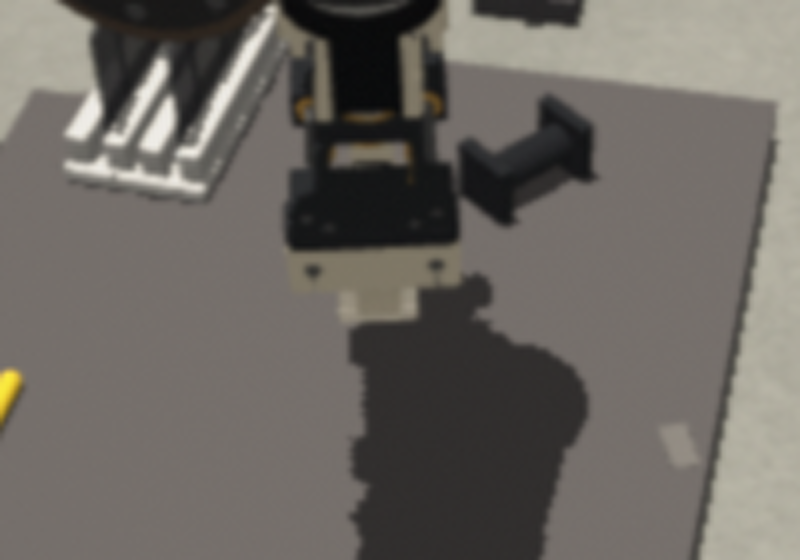

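The float hangs upright: it now shows narrow, width is 47.6 mm and the weight reading is about 2.6 N. Carry it to the pad.

```bash
python3 -m handwheel '[[0,0.5,0,0],[-0.1,1,0,0],[-0.2,2,0,0],[-0.2,2.5,0,0],[-0.2,2.5,0,0],[-0.2,2.5,0,0],[-0.2,2.5,0,0],[-0.2,2.5,0,0],[-0.2,2.5,0,0],[-0.2,2.5,0,0],[-0.2,2.5,0,0],[-0.2,2.5,0,0],[-0.2,2.5,0,0],[-0.1,2.5,0,0],[-0.1,2,0,0],[0,1,0,0],[0,0.8,0,0],[0,0.5,0,0]]'; python3 -m handwheel '[[0,0,-1,0],[0,0,-1,0],[0,0,-1,0],[0,0,-0.5,0],[0,0,0,0],[0,0,0,0],[0,0,0,0],[0,0,0,0],[0,0,0,0],[0,0,0,0],[0,0,0,0],[0,0,0,0]]'; python3 - <<'E'
from h import *
f=grab('side','side4');s=arm.get_state(); print(s['eef_pos'],s['force'])
a=f['image'][260:460,130:380,::-1]; cv2.imwrite('pics/s4c.png',cv2.resize(a,None,fx=3,fy=3,interpolation=cv2.INTER_CUBIC))
E
```

```text
t: 8.4
eef_pos: [0.4929, 0.178, 0.3027]
ee_rot: [-3.142, -0.0, -2.87]
force: [-0.4, 0.0, -1.8]
width: 0.0477
t: 9.6
eef_pos: [0.4931, 0.1775, 0.2677]
ee_rot: [3.142, 0.0, -2.871]
force: [0.8, -0.2, -2.5]
width: 0.0481
[0.49305234 0.17755495 0.26768669] [-0.63264768  0.65524965 -2.81694743]
```

View pics/s4c.png

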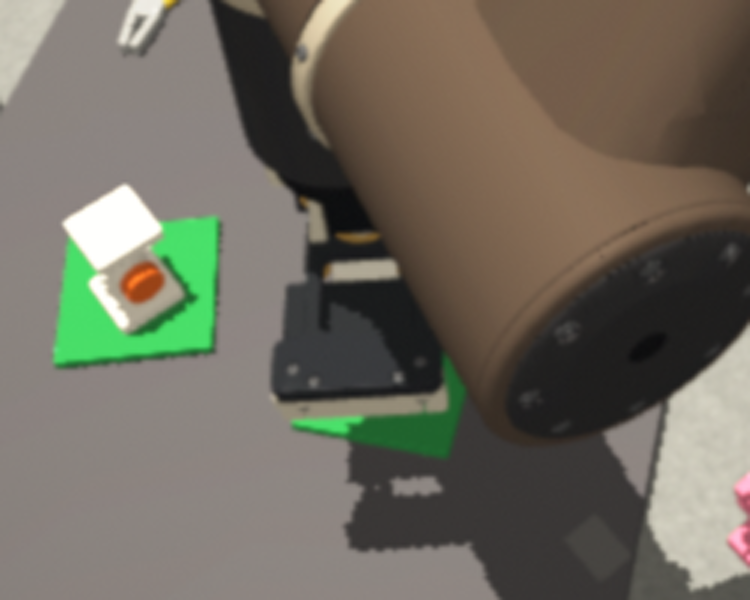

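The finished float is untouched, and the gripper is over the empty pad but 4.5 mm too far in y. I'll correct that and lower it slowly.

```bash
python3 -m handwheel '[[0,-0.2,-0.8,0],[0,-0.2,-0.8,0],[0,-0.05,-0.5,0],[0,0,-0.4,0],[0,0,-0.2,0],[0,0,0,0],[0,0,0,0],[0,0,0,0],[0,0,0,0]]'; for i in 1 2; do python3 -m handwheel '[[0,0,-0.1,0],[0,0,-0.1,0],[0,0,0,0],[0,0,0,0]]'; done
```

```text
t: 10.55
eef_pos: [0.4931, 0.1731, 0.2409]
ee_rot: [3.141, 0.0, -2.871]
force: [-0.2, -1.0, -1.7]
width: 0.0481
t: 10.95
eef_pos: [0.4931, 0.173, 0.2386]
ee_rot: [-3.142, -0.0, -2.871]
force: [-0.1, -0.5, -1.6]
width: 0.0476
t: 11.35
eef_pos: [0.4931, 0.1731, 0.2367]
ee_rot: [-3.142, 0.0, -2.871]
force: [-0.4, -1.0, -0.9]
width: 0.0479
```

```bash
python3 -m handwheel '[[0,0,-0.05,0],[0,0,0,0],[0,0,0,0],[0,0,0,0]]';python3 -m handwheel '[[0,0,-0.05,0],[0,0,0,0],[0,0,0,0],[0,0,0,0]]'
```

```text
t: 11.75
eef_pos: [0.4931, 0.173, 0.2366]
ee_rot: [-3.142, 0.0, -2.871]
force: [-3.0, -1.3, 5.6]
width: 0.0474
t: 12.15
eef_pos: [0.4931, 0.173, 0.2366]
ee_rot: [-3.142, 0.001, -2.87]
force: [-4.6, -0.9, 10.8]
width: 0.0479
```

Contact at exactly the expected height (TCP 0.2366). Relieve the push, then release.

```bash
python3 -m handwheel '[[0,0,0.08,0],[0,0,0,0],[0,0,0,0],[0,0,0,0]]' - 3;python3 -m handwheel '[[0,0,0,0],[0,0,0,0],[0,0,0,0],[0,0,0,0],[0,0,0,0],[0,0,0,0],[0,0,0,0],[0,0,0,0]]' 0
python3 - <<'E'
from h import *
f=grab('side','side5')
a=f['image'][260:460,130:380,::-1]; cv2.imwrite('pics/s5c.png',cv2.resize(a,None,fx=3,fy=3,interpolation=cv2.INTER_CUBIC))
E
```

```text
t: 12.55
eef_pos: [0.4931, 0.1731, 0.2366]
ee_rot: [3.142, 0.0, -2.871]
force: [-2.2, -0.1, 3.7]
width: 0.0481
t: 13.35
eef_pos: [0.4931, 0.1731, 0.2365]
ee_rot: [-3.142, 0.0, -2.871]
force: [0.3, -0.0, -0.3]
width: 0.088
```

View pics/s5c.png

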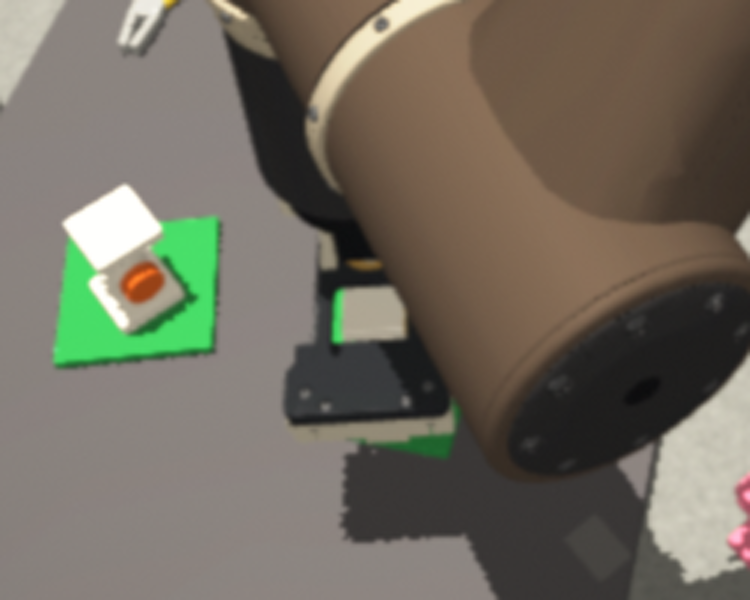

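The jaws are open and the float's top is level between the fingers (crop 370,310). Retreat straight up, then aside.

```bash
python3 -m handwheel '[[0,0,0.5,0],[0,0,1,0],[0,0,2,0],[0,0,2.5,0],[0,0,3,0],[0,0,3,0],[0,0,3,0],[0,-2,0,0],[0,-4,0,0],[0,-4,0,0],[0,-4,0,0],[0,-4,0,0],[0,-4,0,0],[0,-4,0,0],[0,-4,0,0],[0,-2,0,0],[0,0,0,0],[0,0,0,0]]'
python3 - <<'E'
from h import *
for n in('top','side'): grab(n,n+'6')
E
```

```text
t: 15.2
eef_pos: [0.4928, -0.1474, 0.3871]
ee_rot: [-3.142, 0.001, -2.872]
force: [0.8, 1.0, 0.5]
width: 0.0875
```

View pics/side6.png

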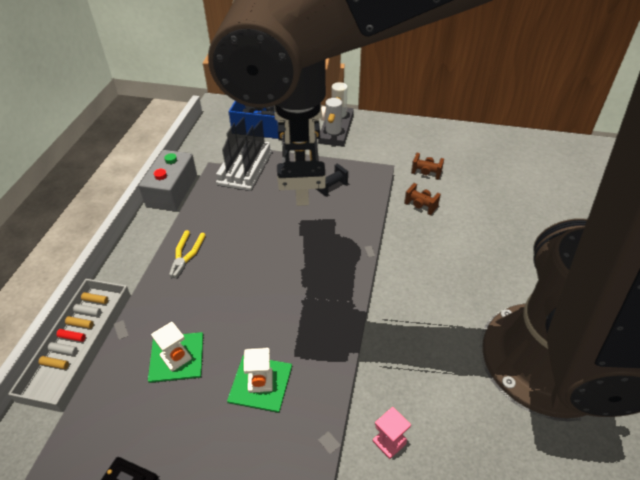

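View pics/top6.png

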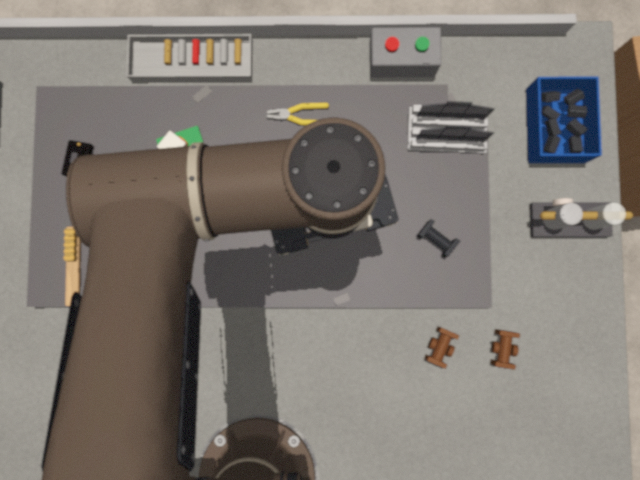

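Side view: the float stands upright on the empty pad at (258,370), and the finished one is still at (172,345). I'll check the numbers.

```bash
python3 - <<'E'
from h import *
f=dict(np.load('pics/side6.npz')); g=dict(np.load('pics/side0.npz'))
hsv=cv2.cvtColor(f['image'],cv2.COLOR_RGB2HSV)
m=cv2.inRange(hsv,(0,0,190),(180,50,255)); m[:340]=0;m[372:]=0;m[:,:240]=0;m[:,280:]=0
c=max(cv2.findContours(m,0,1)[0],key=cv2.contourArea); r=cv2.minAreaRect(c);b=cv2.boxPoints(r)
P=np.array([onplane(f,u,v,.11) for u,v in b]); print('top face',r,P.round(4),P.mean(0).round(4),np.linalg.norm(P-np.roll(P,1,0),axis=1).round(3),'depth z',dep(f,*r[0]))
print('done diff',np.abs(f['image'][315:375,145:195].astype(int)-g['image'][315:375,145:195]).mean())
E
```

```text
top face ((256.5, 359.0), (22.0, 25.0), 90.0) [[0.518  0.1568 0.11  ]
 [0.4779 0.1485 0.11  ]
 [0.4668 0.1874 0.11  ]
 [0.5056 0.1955 0.11  ]] [0.4921 0.1721 0.11  ] [0.041 0.041 0.04  0.04 ] depth z [0.492115   0.17215063 0.10956399]
done diff 10.116444444444445
```

```bash
python3 - <<'E'
from h import *
for n in('side0','side6'):
    f=dict(np.load(f'pics/{n}.npz'));hsv=cv2.cvtColor(f['image'],cv2.COLOR_RGB2HSV)[315:390,140:215]
    for nm,a,b in(('orange',(0,120,60),(20,255,255)),('white',(0,0,150),(180,60,255)),('green',(50,100,60),(75,255,255))):
        M=cv2.moments(cv2.inRange(hsv,a,b),True); print(n,nm,M['m00'],M['m10']/M['m00'],M['m01']/M['m00'])
s=arm.get_state();print(s['qd'].round(3),s['t'])
arm.job_done()
E
```

```text
side0 orange 149.0 37.006711409395976 38.711409395973156
side0 white 622.0 26.864951768488744 23.815112540192928
side0 green 1485.0 37.68350168350168 45.75016835016835
side6 orange 148.0 37.0 38.66891891891892
side6 white 661.0 26.956127080181542 24.18305597579425
side6 green 1479.0 37.70993914807302 45.77214334009466
[ 0.011 -0.001 -0.002 -0.001  0.002  0.002] 15.3
the job is handed in; nothing more can be done
```

The white float now stands upright in the middle of the empty green pad. I gripped it by its orange pads, lifted it, let it swing heavy end down, set it down gently and let go. I handed the job in at t = 15.3 s.

**Placed float:** its top face measured (0.492, 0.172), against a pad centre of about (0.4935, 0.173), so it is roughly 2 mm off. Its height read 0.1096 m against the expected 0.110 m, and the top face measured about 40 x 41 mm, so it is upright. The side view at release and afterwards showed it standing.

**Finished float:** its orange and white areas shifted by less than 0.5 px between the first and last side views, so it did not move. A raw comparison of the two pictures differed by about 10 grey levels, which I put down to lighting because the positions agree.

**Not fully checked:**
- During the lift I judged heavy end down only from how the float hung in the side view and its weight on the wrist (about 2.6 N).
- The last top view was blocked by the arm, so the placement check rests on the side camera.
- When setting it down I pushed with about 11 N for a moment and eased off before releasing.

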